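# Click the carving jig's side stop home and hold a blank in its corner

## Robot

A 7-joint arm with a two-finger parallel gripper is mounted at the origin on the work surface. World frame = base frame: x ahead of the robot, y to its left, z up, the work surface at z = 0. Lengths are in m, angles in rad, forces in N, time in s.
With the tool pointing down it reaches from about 0.375 to 0.925 m from the base axis. Payload 3.1 kg.
Tool frame: the origin (TCP) lies midway between the tips of the shut fingers; the grasp point (between the pads) lies 19 mm behind it (bot.pinch_z is the distance from the TCP to the grasp point, in m); z points along the fingers, y is the direction in which the jaws open and shut (so a half turn about z gives the same grasp; the last joint's range is limited). The gripper opens to 85 mm and grips with 20 to 120 N. Pads are 22 mm wide; open, the fingers measure 114 mm over their backs; the gripper's body (76 mm by 85 mm) begins 54 mm behind the grasp point. The pads swing forward as they close: fully open they stand 13 mm farther back than shut.
Start: joints at [1.147, 0.383, 0.044, 1.598, -0.018, 1.161, -0.05], TCP at [0.208, -0.616, 0.231] pointing down, gripper open.
Joint ranges: [-2.61, 2.61], [-0.41, 2.15], [-1.48, 1.57], [0, 2.5], [-1.57, 4.71], [0.05, 1.97], [-2.85, 2.85]. Speed limits (rad/s): [2.79, 2.79, 3.14, 3.14, 3.14, 3.14, 3.14].

## Interface

Orientations are given as [roll, pitch, yaw] about the fixed x, y, z axes, in that order (R = Rz(yaw) Ry(pitch) Rx(roll)).
In Python, from plant import bot gives the robot as it stands. Calls block until the motion is done:
- bot.move_pose(position, orientation): joint-space move of the TCP to a pose.
- bot.line_to(position, frame=None, v=0.15): straight line of the TCP; frame=None keeps the orientation; v is the mean speed in m/s.
- bot.goto_joints(angles): joint-space move.
- bot.move_gripper(opening, effort=None): finger opening in m; effort is the grip in N (None keeps the last); returns when the fingers have stopped.
- bot.hold(seconds).
- bot.ik(position, orientation): joint angles nearest the present ones, or None.
- bot.get_image(name): name is "side" or "top" or "wrist"; returns (picture, depth): 420x560x3 uint8, red, green, blue; 420x560 float32, m along the optical axis (not along the pixel's ray), 0 where there is no reading.
- bot.get_calibration(name): a dict with "intrinsics" (3x3 intrinsics, pixels), "extrinsics" (4x4, takes a point from camera to world coordinates); the wrist camera has in their place "mount" (4x4, takes a point from camera to tool coordinates, whose origin is the TCP and whose axes are the flange's). Camera axes: x right, y down, z forward; pixel columns grow to the right and rows downward; lengths in m; the calibration is good to about 2 mm. A picture is of the moment at which its call begins: read the wrist's pose just before it. get_calibration takes no time and is no camera call.
A pose or a line that the arm cannot do raises bot.PlanningError and nothing moves.
- bot.finish_job(): hands the job in, once; it reports no verdict.
Readings, each from a call of its own:
- bot.read_clock(): time.
- bot.read_q(): joint angles.
- bot.read_joint_velocities(): joint speeds.
- bot.read_tau(): joint torques, N m.
- bot.read_ee_pos(): TCP position.
- bot.read_ee_rot(): TCP orientation.
- bot.read_ft_force(): force on the tool from outside, world axes, zero at the start.
- bot.read_torque(): the same for the moment, N m.
- bot.read_grip_width(): finger opening in m.
Only numpy, scipy, OpenCV 4.12 (cv2) and the standard library are available. Lean on these libraries where they do the work, as an engineer would, in place of code of your own. Each camera call takes 0.05 s, during which the arm holds its last target.

## Task

On the carving jig, push the side stop by its red knob away from the robot until it clicks fully home. Then pick up the pale wooden blank, set it flat on the jig board with a long side flush against the wooden fence and an end flush against the brass side stop, and finish while still gripping it and pressing it firmly against both at once, without letting go. Leave the dark blank, the mallet, the sharpening stone and the bowl where they are.

Things in the scene. Friction and masses are not known exactly. Their poses are not given: they have to be found in the camera images.
- slide (a joint): travel (m) of the side stop's carriage along the jig's +x axis (away from the robot): starts parked at 0 to 0.03; 0.080 is fully home, against its end. About 1 N of friction; at 0.066 to 0.074 a sprung ball has to be pushed over a bump (about 6 to 10 N); beyond 0.074 the spring snaps the carriage on to 0.080 and keeps it there
- knob (a point): on the axis of the carriage's upright red knob (20 mm diameter, from 45 to 85 mm above the bench), 65 mm above the bench; axes as the jig's. Below it the dark steel carriage, 60 (x) x 30 (y) mm, centred under the knob, top 40.5 mm above the bench. A 12 mm wide, 40 mm high aluminium rail runs along its +y side, 27 mm from the knob axis
- stop_face (a point): middle of the face (towards -y) of the brass side stop bar on the carriage, 29 mm above the bench, 27 mm in -y from the knob axis; axes as the jig's. The bar is 64 mm long in x, 12 mm thick, 22 mm high above the board; home, it covers x from -66 to -2 mm of the corner, its face at the corner's y = 0
- corner (a point): inner corner of the jig (fixed to the bench, yaw up to 0.3 either way): where the fence's face, the home side stop's face and the board's top (18 mm above the bench) meet. z up, x away from the robot, square to the fence, y left along it. Board from here: x -230 to 30 mm, y -210 to 70. Fence at x 0 to 22, y -190 to -4, 22 high over the board. Side stop at y > 0
- fence: the fixed medium-brown wooden fence bar at the far edge of the jig board, 22 x 186 x 22 mm; its origin is the jig's: the underside of the board, 100 mm in -x and 70 mm in -y from the corner; axes as the jig's
- pale_grip (a point): pale cream wooden blank, the one to use: plinth 70 (x) x 90 (y) x 28 mm high, on it a centred boss 40 (x) x 64 (y) x 46 mm high; 74 mm high in all, about 0.16 kg. This point is the centre of the boss, 51 mm above the blank's underside. z up, y along the long side; the same turned half round. The boss can be gripped across its 40 mm, above the stops
- pale_blank: the same pale blank; origin at the centre of its underside, axes as above
- dark_blank: a dark brown blank of the same shape and size, to be left alone; origin at the centre of its underside. It and the pale one may change places, on the robot's right
- mallet: dark wooden mallet lying to the left of the jig, head 75 x 130 x 60 mm; to be left alone
- oilstone: sharpening stone in a wooden base, 80 x 220 x 36 mm, on the right, beyond the blanks; to be left alone
- dish: small blue bowl, 110 mm across, 50 mm high, on the left, before the mallet; to be left alone
Things that resemble listed ones, but are neither listed nor needed, are in the scene too. What is shaped like the pale_blank but pink is not meant.

How it is judged:
On the way, in this order (a step that is already met when the one before it is completed fails the run):
1. the side stop is clicked home, with the pale blank not yet in the corner (value of joint slide above 0.077 m and horizontal distance between pale_grip and corner above 0.08 m), for 0.2 s.
2. the pale blank sits in the corner, pressed against fence and side stop at once (value of joint slide above 0.077 m and x of pale_grip in the frame of corner between -0.038 and -0.032 m and y of pale_grip in the frame of corner between -0.048 and -0.042 m and z of pale_grip in the frame of corner between 0.047 and 0.055 m and angle between the y axis of pale_grip and the y axis of corner, either way round below 0.05 rad and angle between pale_grip's own z axis and vertical below 0.05 rad and contact force between pale_blank and fence above 2 N and contact force between pale_blank and slide above 2 N and contact force between the fingers and pale_blank above 2 N), for 0.2 s.
At the end, for the whole second after the job is handed in: Side stop home (slide > 0.077). Pale blank flat on the jig board, gripped (> 2 N), long side along the fence within 0.05 rad, within 3 mm of the corner position, pressed with > 2 N on the fence and > 2 N on the side stop at once, at rest, through the last second (all of step 2 and linear speed of pale_blank below 0.02 m/s); the arm keeps its last pose, push and grip.
It fails at once if the dark blank, the mallet, the sharpening stone or the bowl is moved by more than 30 mm (distance of any of dark_blank, mallet, oilstone, dish from where it was at the start of the episode above 0.03 m).
It also fails if it takes over 64 s, if anything falls off the work surface, if the arm or the gripper's body presses on something with over 40 N, if the wrist force passes 120 N, or if a joint passes its speed limit or range.

## Working session

There is one attempt and no reset: what is moved stays moved. The work goes in short steps, each a Python script; the robot and the scene stay as the last script left them, time stands still between calls to the robot, and variables do not carry over. Pictures are saved under pics/ and viewed, and the job is handed in when it is done.

```bash
mkdir -p pics; ls; python3 - <<'E'
from plant import bot
import cv2,numpy as np
for n in ("top","side"):
    im,d=bot.get_image(n)
    cv2.imwrite(f"pics/{n}0.png",im[:,:,::-1]); np.savez(f"{n}0.npz",im=im,d=d)
    c=bot.get_calibration(n); print(n,np.round(c["intrinsics"],1).tolist(),np.round(c["extrinsics"],3).tolist())
print(bot.get_calibration("wrist"))
print(bot.read_clock(),bot.read_ee_pos(),bot.read_ee_rot(),bot.read_ft_force(),bot.pinch_z)
E
```

```text
pics
top [[541.6, 0.0, 290.8], [0.0, 541.6, 210.8], [0.0, 0.0, 1.0]] [[-0.022, -0.997, 0.081, 0.466], [-1.0, 0.023, 0.009, -0.018], [-0.011, -0.08, -0.997, 1.648], [0.0, 0.0, 0.0, 1.0]]
side [[427.8, 0.0, 275.2], [0.0, 427.8, 210.1], [0.0, 0.0, 1.0]] [[0.986, -0.083, 0.143, 0.449], [-0.165, -0.517, 0.84, -0.904], [0.004, -0.852, -0.524, 0.645], [0.0, 0.0, 0.0, 1.0]]
{'intrinsics': array([[335.03371343,   0.        , 285.8965391 ],
       [  0.        , 335.03371343, 205.54755631],
       [  0.        ,   0.        ,   1.        ]]), 'mount': array([[-1.30673003e-03, -9.65811684e-01, -2.59241362e-01,
         6.54750374e-02],
       [ 9.99998502e-01, -9.67817949e-04, -1.43494922e-03,
         7.37915249e-05],
       [ 1.13499228e-03, -2.59242849e-01,  9.65811502e-01,
        -1.41576694e-01],
       [ 0.00000000e+00,  0.00000000e+00,  0.00000000e+00,
         1.00000000e+00]])}
0.1 [ 0.2077806  -0.61498889  0.2299632 ] [-3.13914824e+00  1.21252583e-04  3.25921904e-01] [-0.33497277 -0.48201043  0.20312409] 0.0187
```

View pics/top0.png

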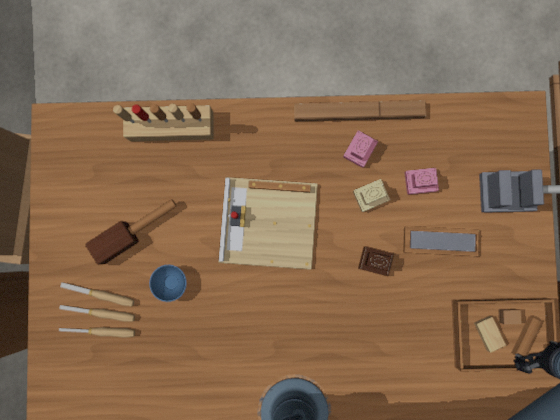

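View pics/side0.png

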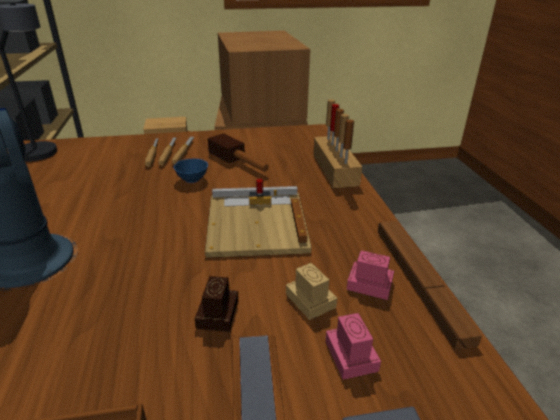

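The top picture shows the jig at about (268,222) with the red knob at (235,215). The pale blank is at (371,196), the dark one at (377,261), with two pink lookalikes beyond and beside it. Next I'll measure from depth.

```bash
cat > h.py <<'E'
import numpy as np,cv2
from scipy.spatial.transform import Rotation as R
def cloud(d,K,T):
    v,u=np.indices(d.shape); p=np.stack([(u-K[0,2])/K[0,0]*d,(v-K[1,2])/K[1,1]*d,d],-1)
    return p@T[:3,:3].T+T[:3,3]
def wrist(bot,name):
    P=np.array(bot.read_ee_pos()); r=bot.read_ee_rot()
    im,d=bot.get_image("wrist"); c=bot.get_calibration("wrist")
    T=np.eye(4);T[:3,:3]=R.from_euler('xyz',r).as_matrix();T[:3,3]=P
    T=T@c["mount"]; cv2.imwrite(f"pics/{name}.png",im[:,:,::-1])
    p=cloud(d,c["intrinsics"],T); np.savez(name+".npz",im=im,d=d,p=p,T=T,K=c["intrinsics"]); return im,d,p
E
python3 - <<'E'
from plant import bot
from h import *
z=np.load("top0.npz");c=bot.get_calibration("top")
p=cloud(z["d"],c["intrinsics"],c["extrinsics"])
for n,(u,v) in dict(table=(330,300),knob=(234,215),pale=(371,196),dark=(377,261),b1=(232,180),b2=(316,182),b3=(312,267),b4=(222,261),fenceL=(251,185),fenceR=(308,188)).items():
    print(n,np.round(p[v,u],3))
im=z["im"]
crop=np.hstack([cv2.resize(im[160:280,200:320],None,fx=4,fy=4,interpolation=2)[:,:,::-1],cv2.resize(im[120:280,320:420],(300,480))[:,:,::-1]])
cv2.imwrite("pics/crop0.png",crop)
E
```

```text
table [ 0.327 -0.115  0.002]
knob [0.583 0.161 0.088]
pale [ 0.631 -0.239  0.073]
dark [ 0.441 -0.249  0.075]
b1 [0.695 0.173 0.021]
b2 [ 0.685 -0.082  0.004]
b3 [ 0.427 -0.063  0.007]
b4 [0.451 0.206 0.024]
fenceL [0.676 0.114 0.039]
fenceR [ 0.662 -0.056  0.042]
```

View pics/crop0.png

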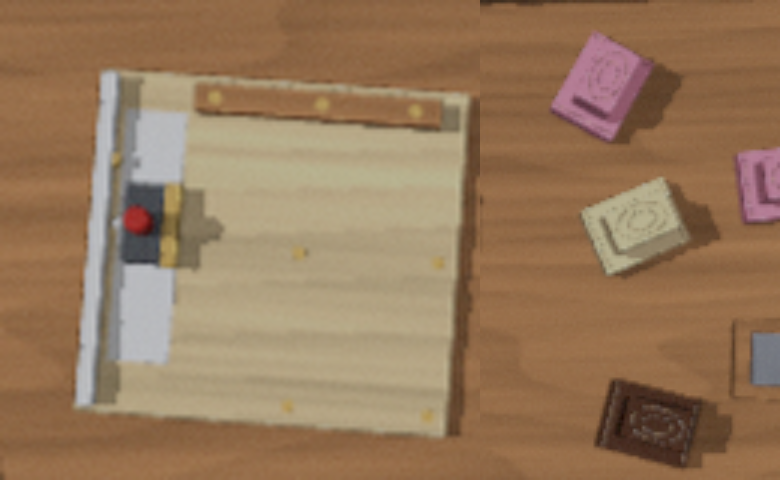

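```bash
python3 - <<'E'
from plant import bot
from h import *
bot.move_gripper(0.0)
p0=bot.read_ee_pos(); bot.line_to([0.40,-0.45,0.35],v=0.3) if False else None
bot.move_pose([0.52,0.06,0.38],[np.pi,0,-0.08])
im,d,p=wrist(bot,"jig1")
print(bot.read_clock(),bot.read_ee_pos(),bot.read_grip_width(),bot.read_ft_force())
E
```

```text
3.6 [0.52019027 0.05872623 0.37968013] -0.0001144488374282883 [-0.06587885  0.33183216 -0.29051354]
```

View pics/jig1.png

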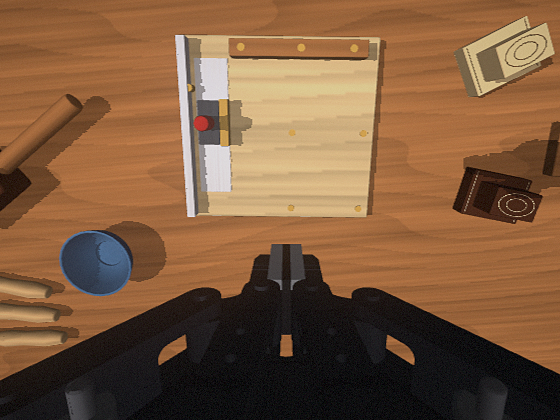

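The wrist view shows the fence across (229–369, 38–58), knob at (203,123), brass stop at (224,122), pale blank at upper right and dark blank at (497,195). I'll fit these now.

```bash
cat > fit.py <<'E'
from h import *
def plane(p,m): return np.median(p[m],0)
def rect(p,m,z):
    lab,l,st,_=cv2.connectedComponentsWithStats(m.astype(np.uint8))[0:4]
    k=1+np.argmax(st[1:,4]); q=p[l==k]
    c,s,a=cv2.minAreaRect((q[:,:2]*1000).astype(np.float32))
    return np.round(c,1),np.round(s,1),round(a,2),int(st[k,4]),np.round(np.median(q[:,2]),4)
if __name__=="__main__":
    z=np.load("jig1.npz");im=z["im"];p=z["p"]; hsv=cv2.cvtColor(im,cv2.COLOR_RGB2HSV)
    v,u=np.indices(u.shape) if 0 else np.indices(im.shape[:2])
    def box(a,b,c,d): return (u>=a)&(u<=b)&(v>=c)&(v<=d)
    print("table",np.round(np.median(p[230:260,160:240].reshape(-1,3),0),4))
    print("board",np.round(np.median(p[150:190,260:340].reshape(-1,3),0),4))
    Z=p[...,2]
    print("fence",rect(p,box(215,385,25,70)&(Z>.033)&(Z<.05),0))
    print("rail",rect(p,box(165,200,25,225)&(Z>.033)&(Z<.05),0))
    red=box(180,220,105,140)&(hsv[...,1]>170)&((hsv[...,0]<6)|(hsv[...,0]>174))
    t=red&(Z>.075); print("knobtop",t.sum(),np.round(p[t].mean(0),4),rect(p,t,0))
    print("boardrect",rect(p,box(165,390,25,225)&(Z>.011)&(Z<.026),0))
    br=box(216,235,95,150)&(Z>.033)&(Z<.05)
    print("stop",rect(p,br,0))
    print("paletop",rect(p,box(440,559,0,110)&(Z>.065)&(Z<.085),0))
    print("paleplinth",rect(p,box(440,559,0,110)&(Z>.02),0))
    print("darktop",rect(p,box(440,559,150,240)&(Z>.065)&(Z<.085),0))
E
python3 fit.py
```

```text
table [ 0.3906  0.2143 -0.0008]
board [0.5049 0.04   0.0169]
fence (array([670.7,  30.4]), array([186.1,  22.7]), 84.62, 2604, np.float64(0.0389))
rail (array([574.8, 194.4]), array([ 18.2, 248.7]), 84.43, 1763, np.float64(0.0389))
knobtop 164 [0.5849 0.1614 0.0866] (array([581.3, 112.2]), array([117.1,  17.4]), 85.68, 164, np.float64(0.084))
boardrect (array([562.6,  61.7]), array([269.2, 260.6]), 84.66, 28485, np.float64(0.0171))
stop (array([583.5, 144.4]), array([17.2, 62.6]), 84.15, 580, np.float64(0.0395))
paletop (array([ 638. , -245.7]), array([40.2, 65.3]), 21.47, 1946, np.float64(0.0725))
paleplinth (array([ 600.8, -124.8]), array([ 75.9, 349.2]), 17.17, 4326, np.float64(0.0546))
darktop (array([ 440.2, -252.9]), array([65.5, 39.8]), 73.94, 1378, np.float64(0.0725))
```

The fence fit matches its 186×22 mm size, which gives the corner at (0.669, 0.128) and a jig yaw of −0.0935. The board fit agrees with that. The slide starts at about 0.026, so I'll push the knob now.

```bash
cat > jig.py <<'E'
import numpy as np
C=np.array([.6688,.128]);Y=-.0935
M=np.array([[np.cos(Y),-np.sin(Y)],[np.sin(Y),np.cos(Y)]])
def W(x,y,z): return [*(C+M@[x,y]),z]
def J(p): return M.T@(np.array(p)[:2]-C)
E
python3 - <<'E'
from plant import bot
from h import *
from jig import *
o=[np.pi,0,Y]
bot.move_pose(W(-.145,.026,.16),o)
bot.line_to(W(-.145,.026,.060),v=.15)
f0=np.array(bot.read_ft_force())
for x in [-.125,-.115]+list(np.arange(-.110,-.050,.004)):
    bot.line_to(W(x,.026,.060),v=.05)
    f=np.array(bot.read_ft_force())-f0; fj=M.T@f[:2]
    print(round(x,3),np.round(J(bot.read_ee_pos()),4),np.round(fj,1),round(f[2],1),bot.read_clock())
    if fj[0]<-20: break
E
```

```text
-0.125 [-0.1248  0.0259] [0.8 0.1] 0.4 5.9333
-0.115 [-0.1146  0.0259] [ 0.5 -0.2] -0.6 6.2833
-0.11 [-0.1096  0.0259] [0.7 0.2] -0.0 6.5333
-0.106 [-0.1058  0.026 ] [0.6 0.4] -0.6 6.7833
-0.102 [-0.1016  0.026 ] [-0.1 -1.4] -0.9 7.0333
-0.098 [-0.0974  0.0259] [ 1. -1.] 0.0 7.2833
-0.094 [-0.0934  0.026 ] [ 0.3 -0.7] -1.4 7.5333
-0.09 [-0.0894  0.026 ] [ 0.4 -0.5] -0.6 7.7833
-0.086 [-0.0854  0.026 ] [ 0.2 -1. ] -0.1 8.0333
-0.082 [-0.0814  0.026 ] [-0.  -0.8] -0.3 8.2833
-0.078 [-0.0774  0.026 ] [ 0.8 -0.2] -0.8 8.5333
-0.074 [-0.0734  0.026 ] [0.8 0.6] -0.7 8.7833
-0.07 [-0.0694  0.026 ] [0.6 0. ] -1.5 9.0333
-0.066 [-0.067   0.0261] [-3. -1.] 1.3 9.2833
-0.062 [-0.0656  0.0261] [-8.  -2.1] 4.5 9.5333
-0.058 [-0.0583  0.0262] [-1.2  0.1] -1.2 9.7833
-0.054 [-0.0545  0.0262] [-2.5  0.6] -0.7 10.0333
```

The force rose to 8 N and then dropped, which is what the click should look like. I'll back off and check from above.

```bash
python3 - <<'E'
from plant import bot
from h import *
from jig import *
from fit import rect
o=[np.pi,0,Y]
bot.line_to(W(-.08,.026,.060),v=.15)
bot.line_to(W(-.08,.026,.16),v=.25)
bot.move_gripper(0.085)
bot.move_pose(W(-.13,-.06,.34),o)
im,d,p=wrist(bot,"jig2")
v,u=np.indices(d.shape); Z=p[...,2]
j=(p[...,:2]-C)@M
reg=(j[...,0]>-.23)&(j[...,0]<.04)&(j[...,1]>-.215)&(j[...,1]<.08)
f=reg&(Z>.033)&(Z<.05)&(j[...,1]<-.01)&(j[...,0]>-.01)
print("fence",rect(p,f,0)); print("board",rect(p,reg&(Z>.01)&(Z<.026),0), np.median(Z[reg&(Z>.01)&(Z<.026)]))
s=reg&(Z>.033)&(Z<.05)&(j[...,1]>-.005)&(j[...,1]<.012); hsv=cv2.cvtColor(im,cv2.COLOR_RGB2HSV)
print("stop j range",np.percentile(j[s],[2,50,98],axis=0).round(4).tolist())
k=reg&(Z>.075)&(hsv[...,1]>150)&((hsv[...,0]<8)|(hsv[...,0]>172)); print("knob",k.sum(),j[k].mean(0).round(4),j[k].min(0).round(4),j[k].max(0).round(4))
print(bot.read_clock(),bot.read_ee_pos())
E
```

```text
fence (array([670.1,  27. ]), array([180.8,  21.7]), 84.62, 2950, np.float64(0.0389))
board (array([562.1,  62. ]), array([269.1, 259.1]), 84.64, 32823, np.float64(0.017)) 0.01704062769225201
stop j range [[-0.0636, -0.0002], [-0.0324, 0.0053], [-0.0025, 0.0116]]
knob 1950 [-0.1098 -0.0485] [-0.1429 -0.1328] [-0.025   0.0353]
12.575 [0.5329817  0.08060808 0.33804163]
```

View pics/jig2.png

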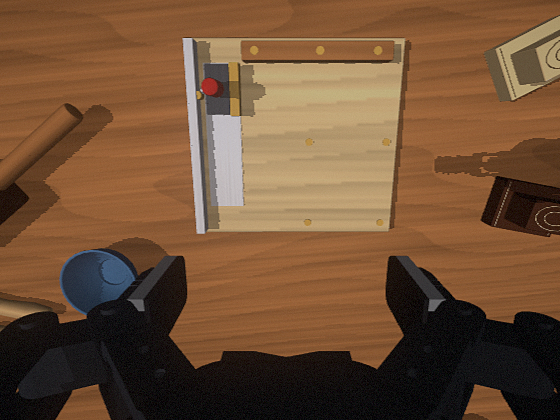

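The stop covers x from −64 to −2 mm with its face at y≈0, so it is home. Next, the pale blank: check both yaw options and hover over it.

```bash
python3 - <<'E'
from plant import bot
from h import *
from jig import *
a=np.deg2rad(21.47)
for s in (np.pi/2,-np.pi/2):
    for P,y in (([.638,-.2457,.10],a+s),(W(-.035,-.045,.06),Y+s)):
        q=bot.ik(P,[np.pi,0,y]); print(s,None if q is None else np.round(q,2))
E
```

```text
1.5707963267948966 [ 0.91  0.76 -0.87  1.57  0.63  1.11  0.26]
1.5707963267948966 [ 0.46  0.74 -0.89  1.72  0.67  1.01 -0.77]
-1.5707963267948966 [ 0.65  0.62 -0.47  1.59  0.32  1.01 -2.68]
-1.5707963267948966 [-0.99  0.92  1.14  1.79 -0.95  1.1  -2.74]
```

```bash
python3 - <<'E'
from plant import bot
from h import *
from jig import *
from fit import rect
a=np.deg2rad(21.47)
bot.move_pose([.638,-.2457+.0,.25],[np.pi,0,a+np.pi/2])
im,d,p=wrist(bot,"pale1")
Z=p[...,2]; hsv=cv2.cvtColor(im,cv2.COLOR_RGB2HSV)
near=(np.hypot(p[...,0]-.638,p[...,1]+.2457)<.08)&(hsv[...,0]>12)
print("top",rect(p,near&(Z>.065)&(Z<.085),0))
print("plinth+",rect(p,near&(Z>.02)&(Z<.085),0))
print(bot.read_clock(),bot.read_ee_pos(),bot.read_ee_rot())
E
```

```text
top (array([ 637.9, -246.9]), array([39.9, 64. ]), 22.03, 2648, np.float64(0.0729))
plinth+ (array([ 637.9, -247. ]), array([70. , 90.1]), 21.62, 5107, np.float64(0.0715))
14.65 [ 0.63832023 -0.24446567  0.25016263] [ 3.14118138e+00 -2.72288388e-04  1.94695617e+00]
```

View pics/pale1.png

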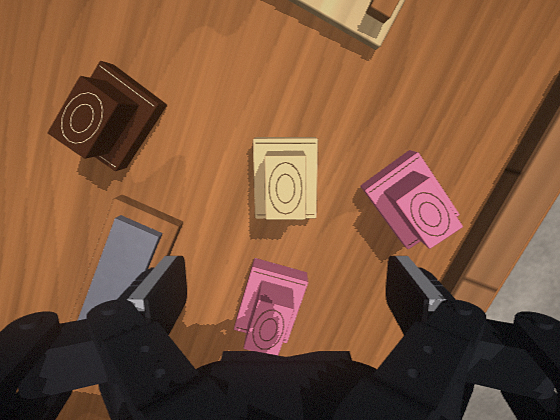

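The blank is centred under the gripper at image (285,180). Its fit of 70×90 / 40×64 mm matches the spec, so I'll grasp.

```bash
python3 - <<'E'
from plant import bot
from h import *
from jig import *
a=np.deg2rad(21.75); o=[np.pi,0,a+np.pi/2]
bot.move_pose([.6379,-.2465,.14],o)
bot.line_to([.6379,-.2465,.036],v=.12)
print(bot.read_ft_force(),bot.read_ee_pos())
bot.move_gripper(0.0,60)
print(bot.read_grip_width(),bot.read_ft_force(),bot.read_ee_pos(),bot.read_clock())
bot.line_to([.6379,-.2465,.13],v=.12)
print(bot.read_grip_width(),bot.read_ft_force(),bot.read_ee_pos(),bot.read_clock())
E
```

```text
[-0.1330418   0.65394055  0.3247632 ] [ 0.63891813 -0.24649984  0.03703726]
0.039545700447580615 [ 0.45944783 -0.60662237  2.09540955] [ 0.63860849 -0.24661659  0.03681075] 16.6667
0.03911471957461334 [-0.11947349  0.14822534 -1.91658696] [ 0.63698483 -0.24657092  0.12895236] 17.6
```

```bash
python3 - <<'E'
from plant import bot
from h import *
from jig import *
o=[np.pi,0,Y+np.pi/2]
bot.move_pose(W(-.055,-.065,.15),o)
bot.hold(.3); f0=np.array(bot.read_ft_force()); print("free",f0.round(2),bot.read_grip_width())
bot.line_to(W(-.055,-.065,.068),v=.12)
for z in np.arange(.064,.046,-.002):
    bot.line_to(W(-.055,-.065,z),v=.03); bot.hold(.1)
    f=np.mean([bot.read_ft_force() for _ in range(3)],0)-f0
    P=bot.read_ee_pos(); print(round(z,3),np.round(P[2],4),J(P).round(4),f.round(1))
    if f[2]>4: break
im,d=bot.get_image("top"); cv2.imwrite("pics/top1.png",cv2.resize(im[140:300,190:350],None,fx=3.6,fy=3.6)[:,:,::-1])
im,d=bot.get_image("side"); cv2.imwrite("pics/side1.png",cv2.resize(im[150:280,180:340],None,fx=4,fy=4)[:,:,::-1])
print(bot.read_clock())
E
```

```text
free [-0.53  0.06 -1.81] 0.03945309337632143
0.064 0.0643 [-0.0548 -0.065 ] [-0.1  0.1  0.3]
0.062 0.062 [-0.055 -0.065] [1.5 0.2 0.1]
0.06 0.06 [-0.055 -0.065] [ 0.5 -0.  -0.1]
0.058 0.0579 [-0.055 -0.065] [ 0.8 -0.6 -0.3]
0.056 0.0559 [-0.0551 -0.065 ] [ 0.7 -0.8  0.4]
0.054 0.0547 [-0.0543 -0.0647] [ 0.  -0.9  4. ]
0.052 0.0547 [-0.0542 -0.0648] [-2.2 -1.4 14.2]
22.525
```

View pics/top1.png

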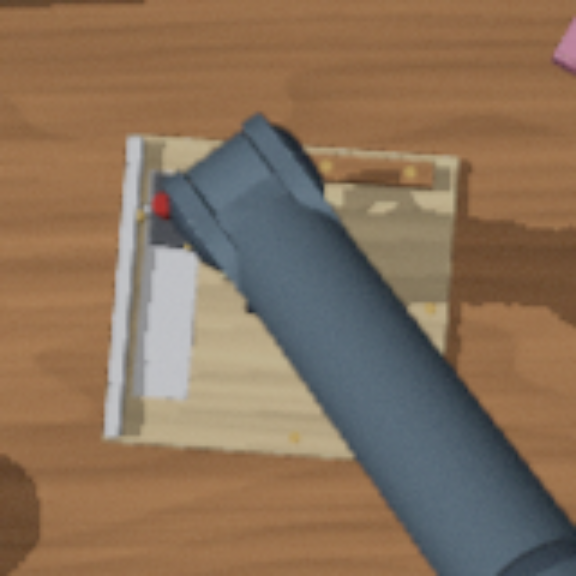

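View pics/side1.png

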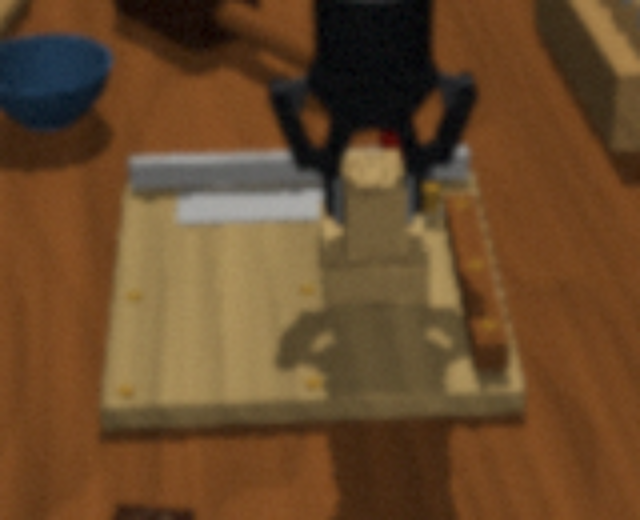

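The blank touched down at TCP z = 0.0547, as predicted, and sits flat with a few cm to spare. Now I'll slide it to the side stop, then to the fence.

```bash
cat > sl.py <<'E'
from plant import bot
from h import *
from jig import *
def step(x,y,z,v=.02):
    bot.line_to(W(x,y,z),v=v); bot.hold(.1)
    f=np.mean([bot.read_ft_force() for _ in range(3)],0)-[-.53,.06,-1.81]
    fj=M.T@f[:2]; P=bot.read_ee_pos()
    print("cmd",np.round([x*1e3,y*1e3],1),"at",(J(P)*1e3).round(2),round(P[2]*1e3,2),"F",fj.round(1),f[2].round(1),"yaw",round(bot.read_ee_rot()[2]-Y-np.pi/2,4),round(bot.read_clock(),1))
    return fj
E
python3 - <<'E'
from sl import *
z=.054
step(-.055,-.065,z)
x=-.055;y=-.052;step(x,y,z)
while y<-.040:
    y+=.0015; f=step(x,y,z)
    if f[1]<-9: break
x=-.043;step(x,y,z)
while x<-.028:
    x+=.0015; f=step(x,y,z)
    if f[0]<-10: break
E
```

```text
cmd [-55. -65.] at [-54.54 -64.8 ] 54.7 F [ 0.2 -1.1] 8.6 yaw 0.0 22.9
cmd [-55. -52.] at [-53.15 -54.39] 54.8 F [ 1.2 -4.1] 8.8 yaw -0.0016 23.8
cmd [-55.  -50.5] at [-53.06 -53.16] 54.83 F [ 1.2 -3.8] 7.6 yaw -0.0018 24.1
cmd [-55. -49.] at [-53.03 -51.7 ] 54.83 F [ 1.1 -4.7] 8.0 yaw -0.0019 24.5
cmd [-55.  -47.5] at [-52.99 -50.15] 54.82 F [ 1.5 -4.4] 8.3 yaw -0.0019 24.8
cmd [-55. -46.] at [-52.96 -48.66] 54.84 F [ 1.2 -4.3] 7.5 yaw -0.0019 25.2
cmd [-55.  -44.5] at [-52.95 -47.16] 54.84 F [ 0.8 -3.4] 8.9 yaw -0.0019 25.5
cmd [-55. -43.] at [-52.94 -45.64] 54.83 F [ 1.3 -3.6] 8.2 yaw -0.0019 25.9
cmd [-55.  -41.5] at [-52.9  -45.15] 54.88 F [ 1.4 -5.7] 9.5 yaw -0.0025 26.2
cmd [-55. -40.] at [-52.91 -45.09] 54.93 F [ 1.  -7.8] 10.4 yaw -0.0032 26.6
cmd [-43. -40.] at [-48.48 -45.17] 55.22 F [-14.5 -10.4] 25.4 yaw -0.0007 27.4
cmd [-41.5 -40. ] at [-47.01 -45.12] 55.23 F [-14.9 -10.9] 26.2 yaw -0.0006 27.8
```

The stop contact is at y = −45.1 mm, as expected. The x drag comes from too much downward force, so I'll lighten z and continue.

```bash
python3 - <<'E'
from sl import *
z=.056; y=-.040
x=-.0415; step(x,y,z)
px=J(bot.read_ee_pos())[0]
while x<-.022:
    x+=.0015; f=step(x,y,z)
    n=J(bot.read_ee_pos())[0]
    if (f[0]<-20) or (n>-.038 and n-px<.0003): break
    px=n
E
```

```text
cmd [-41.5 -40. ] at [-45.57 -45.08] 55.24 F [-8.6 -8.3] 14.1 yaw -0.0009 28.1
cmd [-40. -40.] at [-44.75 -45.1 ] 55.26 F [-9.7 -7.6] 15.3 yaw -0.0009 28.5
cmd [-38.5 -40. ] at [-43.36 -45.11] 55.25 F [-9.5 -8.9] 16.1 yaw -0.0008 28.8
cmd [-37. -40.] at [-41.84 -45.11] 55.27 F [-9.1 -9. ] 13.8 yaw -0.0008 29.2
cmd [-35.5 -40. ] at [-40.33 -45.09] 55.28 F [-10.1  -8.5] 15.2 yaw -0.0008 29.5
cmd [-34. -40.] at [-38.78 -45.09] 55.29 F [-11.   -8.3] 15.1 yaw -0.0007 29.9
cmd [-32.5 -40. ] at [-37.25 -45.09] 55.31 F [-9.9 -8.6] 15.4 yaw -0.0008 30.2
cmd [-31. -40.] at [-35.73 -45.08] 55.31 F [-11.   -8.2] 15.2 yaw -0.0008 30.6
cmd [-29.5 -40. ] at [-34.39 -45.07] 55.33 F [-10.   -8.6] 15.1 yaw -0.0008 30.9
cmd [-28. -40.] at [-34.31 -45.04] 55.41 F [-13.6  -9.2] 18.5 yaw -0.0008 31.3
```

Fence contact is at x≈−34.4 mm. I'll press further on both, with less downforce so that friction can't be carrying the push.

```bash
python3 - <<'E'
from sl import *
for x,y,z in ((-.0265,-.0395,.0565),(-.025,-.039,.057),(-.0235,-.038,.058),(-.0225,-.037,.0585)):
    step(x,y,z)
bot.hold(.5); step(x,y,z); print(bot.read_grip_width())
im,d,p=wrist(bot,"end1")
im,d=bot.get_image("side"); cv2.imwrite("pics/side2.png",cv2.resize(im[150:280,180:340],None,fx=4,fy=4)[:,:,::-1])
E
```

```text
cmd [-26.5 -39.5] at [-34.26 -45.06] 55.48 F [-15.3 -10.1] 19.6 yaw -0.001 31.6
cmd [-25. -39.] at [-34.19 -45.04] 55.6 F [-17.9 -10. ] 20.6 yaw -0.001 32.0
cmd [-23.5 -38. ] at [-34.11 -45.07] 55.71 F [-20.2 -12. ] 20.3 yaw -0.0012 32.3
cmd [-22.5 -37. ] at [-34.06 -45.06] 55.79 F [-21.1 -12.8] 20.1 yaw -0.0011 32.7
cmd [-22.5 -37. ] at [-34.09 -45.06] 55.78 F [-20.8 -12.9] 21.1 yaw -0.0011 33.5
0.03916412581593442
```

View pics/end1.png

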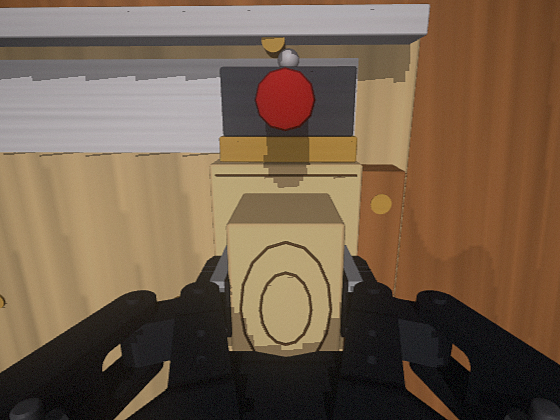

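View pics/side2.png

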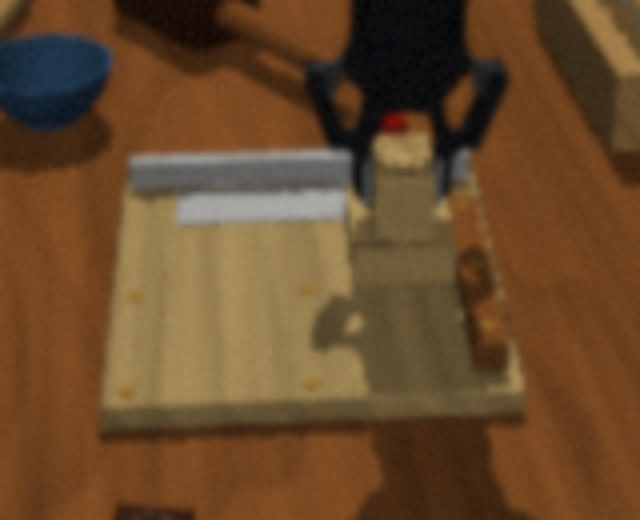

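Both gaps look closed in the wrist view: the brass stop at row ~162 and the fence at column ~360. I'll check tilt, lower the downforce further and push slightly more sideways, for margin over friction.

```bash
python3 - <<'E'
from sl import *
r=R.from_euler('xyz',bot.read_ee_rot()).as_matrix(); print("tilt",np.arccos(-r[2,2]),r[:,2].round(4))
for x,y,z in ((-.0225,-.036,.0595),(-.0225,-.035,.0605),(-.0225,-.034,.0612)):
    step(x,y,z)
bot.hold(1.0); step(x,y,z); print(bot.read_grip_width())
r=R.from_euler('xyz',bot.read_ee_rot()).as_matrix(); print("tilt",np.arccos(-r[2,2]),r[:,2].round(4))
im,d,p=wrist(bot,"end2"); Z=p[...,2]; j=(p[...,:2]-C)@M
m=(abs(j[...,0]+.035)<.018)&(abs(j[...,1]+.045)<.03)&(Z>.085)&(Z<.1)
A=np.c_[p[m][:,:2],np.ones(m.sum())]; s=np.linalg.lstsq(A,Z[m],rcond=None)[0]
print("blank top",m.sum(),np.median(Z[m]),"slope",s[:2])
print("board", np.median(Z[(j[...,0]<-.09)&(j[...,0]>-.2)&(abs(j[...,1]+.03)<.04)&(Z>.01)&(Z<.025)]))
E
```

```text
tilt 0.03202716536406849 [-0.0278 -0.0158 -0.9995]
cmd [-22.5 -36. ] at [-34.06 -45.04] 55.85 F [-20.  -12.9] 17.3 yaw -0.0013 34.0
cmd [-22.5 -35. ] at [-34.07 -44.94] 55.96 F [-19.1 -12.9] 13.0 yaw -0.0015 34.3
cmd [-22.5 -34. ] at [-34.09 -44.87] 56.05 F [-17.5 -13.5] 11.9 yaw -0.0016 34.7
cmd [-22.5 -34. ] at [-34.05 -44.89] 56.06 F [-16.9 -14.3] 11.6 yaw -0.0016 36.0
0.039309918267851594
tilt 0.034559538476958356 [-0.029  -0.0188 -0.9994]
blank top 12619 0.09218212852423754 slope [-0.02596909 -0.01326243]
board 0.017007626805603582
```

View pics/end2.png

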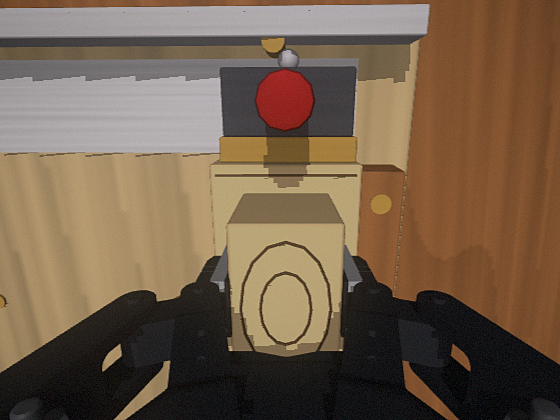

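The blank and tool are tilted about 0.03 rad from push compliance. That's inside the 0.05 limit, but I'll command an upright orientation explicitly to get more margin.

```bash
cat > tl.py <<'E'
from sl import *
def press(x,y,z,tx,ty):
    # desired tool z axis ~ (tx,ty,-1)
    r=R.from_rotvec([-ty,tx,0]).inv()*R.from_euler('xyz',[np.pi,0,Y+np.pi/2])
    assert r.as_matrix()[0,2]*tx>=-1e-9 and r.as_matrix()[1,2]*ty>=-1e-9, r.as_matrix()
    bot.line_to(W(x,y,z),frame=r.as_euler('xyz').tolist(),v=.02); bot.hold(.3)
    f=np.mean([bot.read_ft_force() for _ in range(3)],0)-[-.53,.06,-1.81]; P=bot.read_ee_pos()
    a=R.from_euler('xyz',bot.read_ee_rot()).as_matrix()[:,2]
    print("at",(J(P)*1e3).round(2),round(P[2]*1e3,2),"F",(M.T@f[:2]).round(1),f[2].round(1),"zaxis",a.round(4),round(bot.read_clock(),1),flush=True)
def top():
    im,d,p=wrist(bot,"chk"); Z=p[...,2]; j=(p[...,:2]-C)@M
    m=(abs(j[...,0]+.035)<.018)&(abs(j[...,1]+.045)<.03)&(Z>.085)&(Z<.1)
    s=np.linalg.lstsq(np.c_[p[m][:,:2],np.ones(m.sum())],Z[m],rcond=None)[0]
    print("blank top",np.median(Z[m]).round(4),"slope",s[:2].round(4))
E
python3 - <<'E'
from tl import *
press(-.0225,-.034,.0602,0,0); top()
press(-.0225,-.034,.0602,.010,.006); top()
E
```

```text
at [-34.08 -44.9 ] 56.01 F [-19.6 -14.8] 16.9 zaxis [-0.0291 -0.0195 -0.9994] 36.6
blank top 0.0922 slope [-0.0272 -0.0126]
at [-34.17 -44.94] 55.76 F [-17.7 -13.2] 15.8 zaxis [-0.0195 -0.0137 -0.9997] 37.2
blank top 0.0919 slope [-0.0189 -0.0106]
```

Counter-tilt works as expected; continue.

```bash
python3 - <<'E'
from tl import *
press(-.0225,-.034,.0595,.020,.012)
press(-.0225,-.034,.0588,.027,.018); top()
press(-.0220,-.0335,.0588,.030,.020); top()
E
```

```text
at [-34.37 -45.02] 55.19 F [-18.7 -14.7] 17.4 zaxis [-0.01   -0.0081 -0.9999] 37.8
at [-34.44 -45.12] 54.84 F [-19.8 -15.4] 20.0 zaxis [-0.0031 -0.0027 -1.    ] 38.4
blank top 0.0911 slope [-0.0035 -0.0005]
at [-34.47 -45.12] 54.76 F [-19.9 -16.3] 20.9 zaxis [-0.0016 -0.0017 -1.    ] 39.0
blank top 0.091 slope [-0.0026  0.0001]
```

```bash
python3 - <<'E'
from tl import *
press(-.0215,-.033,.0603,.030,.020); bot.hold(1.0)
press(-.0215,-.033,.0603,.030,.020); top(); print(bot.read_grip_width())
z=np.load("chk.npz");im=z["im"];p=z["p"];j=(p[...,:2]-C)@M;Z=p[...,2]
s=(Z>.033)&(Z<.05)&(j[...,1]>-.003)&(j[...,1]<.008)&(j[...,0]>-.1)&(j[...,0]<.0)
pl=(Z>.042)&(Z<.05)&(j[...,1]<0)&(j[...,1]>-.02)&(j[...,0]>-.08)&(j[...,0]<.0)
print("stop",np.percentile(j[s],[2,98],axis=0).round(4).tolist(),"plinth end",np.percentile(j[pl],[1,99],axis=0).round(4).tolist(),np.median(Z[pl]))
E
```

```text
at [-34.46 -45.07] 54.86 F [-19.5 -15.2] 16.1 zaxis [-0.0025 -0.0018 -1.    ] 39.6
at [-34.47 -45.1 ] 54.85 F [-19.5 -16.2] 15.9 zaxis [-0.0025 -0.0018 -1.    ] 41.1
blank top 0.0911 slope [-0.0031 -0.0014]
0.03923180140501185
stop [[-0.0657, -0.0028], [-0.0031, 0.0078]] plinth end [[-0.069, -0.0195], [-0.0009, -0.0008]] 0.04497048080093982
```

View pics/chk.png

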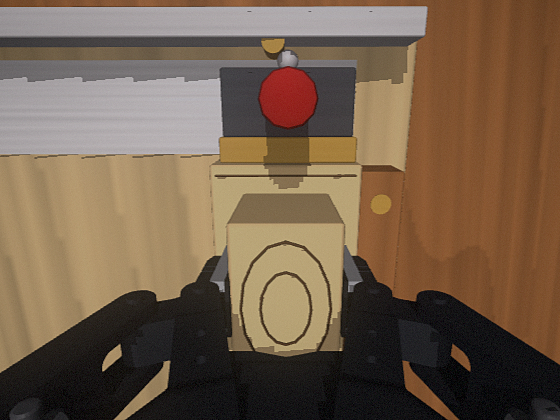

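The wrist view shows the blank's end flush with the brass stop (row ~163) and its long side flush with the fence (column ~360). The blank is level, the stop is home and the forces are steady, so I'll hand in.

```bash
python3 - <<'E'
from plant import bot
bot.finish_job(); print(bot.read_clock())
E
```

```text
the job is handed in; nothing more can be done
the job is handed in; nothing more can be done
```

The job is handed in at about 41 s of the 64 s. The side stop is clicked home and the pale blank is gripped and pressed into the corner. `finish_job()` reports no verdict, so what follows is only what I measured.

**Side stop:** I pushed the red knob with shut fingers. The force peaked at about 8 N and then dropped, as expected at the click. The last picture puts the brass bar at x −66 to −3 mm from the corner, which is its home position.

**Blank:** I gripped it across the 40 mm boss at 60 N, set it on the board, and slid it to the stop and then the fence.
- **Position:** the gripper is at x −34.5, y −45.1 mm from the corner (nominal −35, −45). The blank's yaw error was about 0.001–0.002 rad when last read, before the tilt correction below.
- **Push:** about 19 N towards the fence and 16 N towards the stop, with about 16 N downward. These are wrist readings, so the board's friction (about 7 N) takes a share of the sideways push. The actual contact forces were not measured directly.

**Mended on the way:** pressing had tilted the blank by about 0.03 rad, inside the 0.05 limit. I commanded a counter-tilt, and its top now slopes about 0.003 rad.

**Loose ends:**
- The 0.5 mm x difference is within the camera calibration error.
- I did not re-measure the dark blank, mallet, stone and bowl at the end. I planned every move clear of them and felt no unexpected contact.

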